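# Return the solvent bottles to their spill dishes

## Task

Put the four capped amber bottles away, one at a time: each goes upright into the round spill dish of its own size, the largest bottle in the largest dish and so on down to the smallest. Keep the bottles upright and set them down gently, do not drop them; leave the open glass beaker and the conical flask standing where they are.

Things in the scene. Friction and masses are not known exactly. Their poses are not given: they have to be found in the camera images.
- bottle_a: The largest of four loose, closed amber glass bottles with plain white round screw caps: body 72 mm in diameter, 112 mm tall over all; the cap is 54 mm in diameter and takes the top 24 mm, below it a short neck and a sloping shoulder; 240 to 480 g as filled. Stands upright; origin at the centre of its underside, z up along its axis.
- bottle_b: The second largest of four loose, closed amber glass bottles with plain white round screw caps: body 58 mm in diameter, 98 mm tall over all; the cap is 46 mm in diameter and takes the top 24 mm, below it a short neck and a sloping shoulder; 140 to 280 g as filled. Stands upright; origin at the centre of its underside, z up along its axis.
- bottle_c: The second smallest of four loose, closed amber glass bottles with plain white round screw caps: body 46 mm in diameter, 84 mm tall over all; the cap is 38 mm in diameter and takes the top 24 mm, below it a short neck and a sloping shoulder; 75 to 155 g as filled. Stands upright; origin at the centre of its underside, z up along its axis.
- bottle_d: The smallest of four loose, closed amber glass bottles with plain white round screw caps: body 34 mm in diameter, 72 mm tall over all; the cap is 28 mm in diameter and takes the top 24 mm, below it a short neck and a sloping shoulder; 35 to 70 g as filled. Stands upright; origin at the centre of its underside, z up along its axis.
- dish_a: The largest of four round pale grey plastic spill dishes, fixed to the bench, made for the largest bottle: 96 mm outside, 88 mm inside diameter, rim 14 mm high, floor 4 mm thick. Origin at the centre of its underside, on the bench; z up.
- dish_b: The second largest of four round pale grey plastic spill dishes, fixed to the bench, made for the second largest bottle: 82 mm outside, 74 mm inside diameter, rim 14 mm high, floor 4 mm thick. Origin at the centre of its underside, on the bench; z up.
- dish_c: The second smallest of four round pale grey plastic spill dishes, fixed to the bench, made for the second smallest bottle: 70 mm outside, 62 mm inside diameter, rim 14 mm high, floor 4 mm thick. Origin at the centre of its underside, on the bench; z up.
- dish_d: The smallest of four round pale grey plastic spill dishes, fixed to the bench, made for the smallest bottle: 58 mm outside, 50 mm inside diameter, rim 14 mm high, floor 4 mm thick. Origin at the centre of its underside, on the bench; z up.
- beaker: Loose open clear glass beaker, 60 mm in diameter at the rim, 80 mm tall, 120 g: to be left alone. Origin at the centre of its underside.
- flask: Loose small clear glass conical flask, 51 mm in diameter at the foot, 85 mm tall, 120 g: to be left alone. Origin at the centre of its underside.
Things that resemble listed ones, but are neither listed nor needed, are in the scene too. Leave any yellow look-alike of the bottle_a alone.

How it is judged:
By the outcome, as a careful person would: the job done as asked, in the order asked, and still so for the second after the job is handed in, with the robot touching nothing.
It also fails if it takes over 112 s, if anything falls off the work surface, if the arm or the gripper's body presses on something with over 40 N, if the wrist force passes 120 N, or if a joint passes its speed limit or range.

## Robot

A 6-joint arm with a two-finger parallel gripper is mounted at the origin on the work surface. World frame = base frame: x ahead of the robot, y to its left, z up, the work surface at z = 0. Lengths are in mm, angles in rad, forces in N, time in s.
With the tool pointing down it reaches from about 275 to 775 mm from the base axis. Payload 14.6 kg.
Tool frame: the origin (TCP) lies at the very end of the fingers, on their centre line; the grasp point (between the pads) lies tcp_to_grasp behind it (tcp_to_grasp is the distance from the TCP to the grasp point, in mm); z points along the fingers, y is the line along which they close (so a half turn about z gives the same grasp; the last joint's range is limited). The gripper opens to 85 mm and grips with 20 to 120 N. Pads are 22 mm wide; open, the fingers measure 114 mm over their backs; the gripper's body (76 mm by 85 mm) begins 54 mm behind the grasp point. The pads swing forward as they close: fully open they stand 13 mm farther back than shut.
Start: joints at [1.135, 0.263, -0.048, 1.259, 0, 1.415], TCP at [145.495, 504.44, 231.278] pointing down, gripper open.
Joint ranges: [-2.65, 2.65], [-0.89, 1.7], [-1.18, 1.37], [-2.13, 2.11], [-1.35, 1.29], [-3.14, 3.14]. Speed limits (rad/s): [1.89, 1.89, 2.57, 2.79, 3.14, 3.14].

## Interface

Orientations are given as a unit quaternion [w, x, y, z].
In Python, from bench import * gives the robot as it stands.
- The arm moves only by the tool play_rows, never from a script. Its argument "targets" is a list that holds one entry, the list of rows, each a list of 7 numbers: the opening, from 0 (shut) to 1 (fully open), then the shift along the tool's x, y, z as a fraction of full scale, then the turn, a rotation vector about the tool's x, y, z as a fraction of full scale. A call has 1 to 12 rows; each row shifts and turns the commanded pose from where the row before left it, along the tool's axes as they then stand; what a row does not reach is not made up. Full scale, the value 1, is 0.025 m for a shift and 4 degrees for a turn. A row lasts 1/12 s, in which the tool goes at most 41.7 mm and 7.16 degrees, less where a joint would pass 70% of its speed; a pose out of reach is approached as far as the arm can. A call with a number of a shift or a turn outside -1 to 1 is refused whole. A call with a gripper value outside its range is refused whole. The fingers move at their own pace and stop on an object; "force" is the grip in N (left out, the last holds). Time passes only in rows, so rows that do not move let the fingers close. It gives the time, the measured TCP pose, the force, the opening and the grip force at its end, in the units of the state.
- get_obs(): the state, without advancing time (a new reading comes with each control period).
- capture(name): name is "scene" or "side" or "wrist"; returns a dict with "image" (400x640x3 uint8, red, green, blue), "vertical_fov" (degrees; the focal length in pixels is half the picture's height over the tangent of half this angle, whatever the lens; pixels are square), "cx", "cy" (the principal point, pixels), "world_from_camera" (4x4, takes a point from camera to world coordinates). Camera axes: x right, y down, z forward; pixel columns grow to the right and rows downward; lengths in mm; the calibration is good to about 2 mm. The wrist camera is an equidistant fisheye: a pixel r from the principal point sees the ray r / f radians off the axis. A picture is of the moment at which its call begins. There is no depth.
- finish_job(): hands the job in; it is judged then, once.
The state is a dict: "t": time; "joints": joint angles; "qvel": joint speeds; "effort": joint torques, N m; "tcp_pos": TCP position; "tool_rot": TCP orientation; "wrist_force": force on the tool from outside, world axes, zero at the start; "ft_torque": the same for the moment, N m; "opening": finger opening in mm; "grasp_force": force on a finger pad.
Only numpy, scipy, OpenCV 4.12 (cv2) and the standard library are available. Lean on these libraries where they do the work, as an engineer would, in place of code of your own. Each camera call takes 0.05 s, during which the arm holds its last target. There are 200 camera calls.

## Working session

There is one attempt and no reset: what is moved stays moved. The work goes in short steps, Python scripts to look and compute and a tool call to move; the robot and the scene stay as the last step left them, time stands still between calls to the robot, and variables do not carry over. Pictures are saved under pics/ and viewed, at most 14 in all, crops included, and the job is handed in when it is done.

Besides the shell and the picture viewer there is one more tool, called after ">>>" as name(argument=value, ...) on one line, values as JSON. play_rows: Moves the arm, as the interface text tells. Shift numbers are shares of 0.025 m and turn numbers shares of 4 degrees, none past 1 either way. Its arguments: {"type":"object","properties":{"targets":{"type":"array"},"force":{"type":"number"}},"required":["targets"]}

```bash
ls; mkdir -p pics; python3 - <<'E'
from bench import *
import cv2,pickle
d={}
for n in ["scene","side","wrist"]:
    c=capture(n); d[n]=c; cv2.imwrite(f"pics/{n}0.png",c["image"][:,:,::-1])
    print(n,c["vertical_fov"],c["cx"],c["cy"],c["world_from_camera"])
pickle.dump(d,open("cap0.pkl","wb"))
print(get_obs())
E
```

```text
pics
scene 46.439577174825594 319.66037127752116 200.6711917740708 [[-5.64471625e-01  6.55278052e-01 -5.01978545e-01  1.02490897e+03]
 [ 8.25364843e-01  4.56914057e-01 -3.31666129e-01  3.35794795e+02]
 [ 1.20275183e-02 -6.01531561e-01 -7.98758486e-01  9.38446840e+02]
 [ 0.00000000e+00  0.00000000e+00  0.00000000e+00  1.00000000e+00]]
side 53.821932837916464 324.275618866977 205.28510634108312 [[ 7.02969630e-01 -3.62234191e-01  6.12062162e-01 -2.44474620e+02]
 [-7.11152998e-01 -3.46197909e-01  6.11889223e-01 -7.34653146e+02]
 [-9.75255695e-03 -8.65409382e-01 -5.00970547e-01  6.05989843e+02]
 [ 0.00000000e+00  0.00000000e+00  0.00000000e+00  1.00000000e+00]]
wrist 65.70646984690485 320.9272413822608 193.94873210458007 [[ 2.77650931e-01  9.22120382e-01  2.69451225e-01  7.59647101e+01]
 [ 9.60678011e-01 -2.65693786e-01 -8.06509177e-02  5.24687262e+02]
 [-2.77833902e-03  2.81248669e-01 -9.59630901e-01  3.74111165e+02]
 [ 0.00000000e+00  0.00000000e+00  0.00000000e+00  1.00000000e+00]]
{'t': 0.15, 'joints': array([ 1.13470074e+00,  2.63407022e-01, -4.87224991e-02,  1.25940356e+00,
        1.73691915e-05,  1.41548599e+00]), 'qvel': array([ 0.00167931, -0.00012171,  0.00313421, -0.00094257,  0.00099457,
       -0.00011441]), 'effort': array([ 3.28991642e-03, -6.37824440e+01,  3.84648263e+01,  1.06258810e-02,
       -3.62102242e-06, -4.59719303e-07]), 'tcp_pos': array([145.41122546, 504.27311242, 230.96389089]), 'tool_rot': array([-1.15657403e-04,  1.39931882e-01,  9.90161064e-01, -3.49858144e-04]), 'wrist_force': array([-0.31611601, -0.74096331, -0.19756937]), 'ft_torque': array([ 0.02054292, -0.03970225,  0.01319374]), 'grasp_force': 0.0, 'opening': 85.16420395285452}
```

View pics/scene0.png

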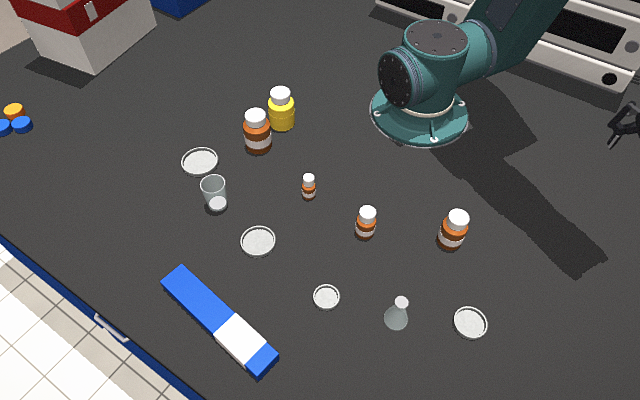

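View pics/side0.png

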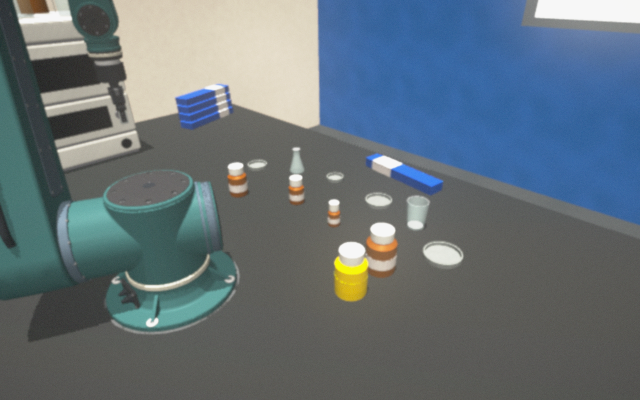

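The scene picture shows amber bottles at (257,130) big, (454,228), (366,221) and (308,186) small. The look-alike is yellow, at (281,108), and it stands right next to the large amber one. Dishes are at (199,161), (257,241), (326,297) and (470,322), the beaker at (214,192), the flask at (397,313). In the side picture, caps are at about (382,233) a, (351,253) yellow, (236,169), (296,181) and (334,204); dishes are at (443,254), (378,200), (335,177) and (257,164).

```bash
cat > h.py <<'E'
import numpy as np,cv2
def ray(c,u,v,fish=False):
    f=200/np.tan(np.radians(c["vertical_fov"])/2); M=c["world_from_camera"]
    p=np.array([(u-c["cx"])/f,(v-c["cy"])/f])
    if fish:
        r=np.hypot(*p); d=np.r_[p*np.sin(r)/max(r,1e-9),np.cos(r)]
    else: d=np.r_[p,1]; d/=np.linalg.norm(d)
    return M[:3,3],M[:3,:3]@d
def tri(rs):
    A=sum(np.eye(3)-np.outer(d,d) for o,d in rs); b=sum((np.eye(3)-np.outer(d,d))@o for o,d in rs)
    x=np.linalg.solve(A,b); return x,[np.linalg.norm(np.cross(x-o,d)) for o,d in rs]
def onz(c,u,v,z,fish=False):
    o,d=ray(c,u,v,fish); return o+d*(z-o[2])/d[2]
def blobs(im,lo=120,amin=30):
    h=cv2.cvtColor(im,cv2.COLOR_RGB2HSV); m=((h[...,1]<45)&(h[...,2]>lo)).astype(np.uint8)
    out=[]
    for k in cv2.findContours(m,cv2.RETR_EXTERNAL,cv2.CHAIN_APPROX_NONE)[0]:
        a=cv2.contourArea(k)
        if amin<a<9000:
            M=cv2.moments(cv2.convexHull(k)); out.append((M["m10"]/M["m00"],M["m01"]/M["m00"],a,cv2.boundingRect(k)))
    return out
E
python3 - <<'E'
from h import *; import pickle
d=pickle.load(open("cap0.pkl","rb"))
S={"a":((257,118),(382,233)),"b":((457,218),(236,169)),"c":((367,213),(296,181)),"d":((308,178),(334,204)),"yel":((280,95),(351,253)),
"dish1":((199,161),(443,254)),"dish2":((257,241),(378,200)),"dish3":((326,297),(335,177)),"dish4":((470,322),(257,164))}
B={n:blobs(d[n]["image"],110 if n=="side" else 120) for n in("scene","side")}
for k,(p,q) in S.items():
    r=[];s=[]
    for n,w in(("scene",p),("side",q)):
        b=min(B[n],key=lambda b:np.hypot(b[0]-w[0],b[1]-w[1])); s.append((round(b[0]),round(b[1]),b[2],b[3][2:])); r.append(ray(d[n],b[0],b[1]))
    x,e=tri(r); f=200/np.tan(np.radians(d["scene"]["vertical_fov"])/2)
    z=(np.linalg.inv(d["scene"]["world_from_camera"])@np.r_[x,1])[2]
    print(k,x.round(1),np.round(e,1),"R%.0f"%np.hypot(*x[:2]),"width mm %.0f"%(s[0][3][0]*z/f),s)
for n,p in(("beaker",(217,205)),("flask",(397,320))): print(n,onz(d["scene"],*p,5).round())
E
```

```text
a [ 348.  -308.7   80.8] [11.8 11.8] R465 width mm 58 [(255, 117, 336.0, (22, 21)), (372, 247, 1295.5, (65, 51))]
b [359.7 263.5  91. ] [0.7 0.7] R446 width mm 51 [(458, 219, 363.5, (23, 23)), (235, 168, 177.0, (18, 14))]
c [471.   97.3 107.3] [2.4 2.4] R481 width mm 39 [(367, 214, 243.0, (18, 19)), (296, 167, 427.5, (17, 41))]
d [438.7 -87.   64.6] [1. 1.] R447 width mm 29 [(308, 179, 123.5, (12, 14)), (334, 204, 126.0, (14, 13))]
yel [ 287.7 -311.6  114.2] [22. 22.] R424 width mm 56 [(280, 94, 296.0, (21, 20)), (372, 247, 1295.5, (65, 51))]
dish1 [ 514.  -387.9   11.3] [0.2 0.2] R644 width mm 98 [(199, 160, 750.0, (37, 27)), (442, 254, 894.5, (43, 29))]
dish2 [ 620.3 -104.3   10.5] [0.6 0.6] R629 width mm 84 [(257, 240, 799.0, (36, 31)), (378, 200, 399.5, (29, 20))]
dish3 [647.8 106.5  11.4] [1.2 1.2] R657 width mm 58 [(326, 296, 499.0, (27, 25)), (335, 176, 154.5, (19, 12))]
dish4 [524.9 387.3  11.3] [1.4 1.4] R652 width mm 71 [(470, 322, 804.5, (34, 33)), (257, 164, 179.5, (21, 13))]
beaker [ 595. -253.    5.]
flask [605. 259.   5.]
```

```bash
python3 - <<'E'
import cv2
a=cv2.imread("pics/scene0.png")[70:240,160:490]; cv2.imwrite("pics/crop0.png",cv2.resize(a,None,fx=2.4,fy=2.4,interpolation=2))
E
```

```text
(no output)
```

View pics/crop0.png

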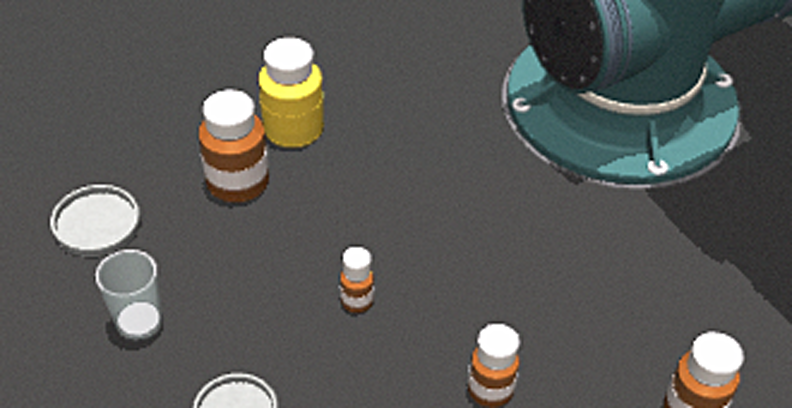

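```bash
python3 - <<'E'
import bench
print([ (k,getattr(bench,k)) for k in dir(bench) if not k.startswith('__')])
from h import *; import pickle
d=pickle.load(open("cap0.pkl","rb"))
def px(n,p): return ray(d[n],*p)
for k,p,q in(("a",(255,117),(382,233)),("yel",(280,94),(351,253)),("c",(367,214),(296,182))):
    x,e=tri([px("scene",p),px("side",q)]); print(k,x.round(1),np.round(e,1))
E
```

```text
[('IKError', <class 'bench.IKError'>), ('capture', <function make.<locals>.drawn_camera at 0x7f1a5ac90040>), ('finish_job', <function connect.<locals>.done at 0x7f1a5ac07740>), ('get_obs', <function make.<locals>.<lambda> at 0x7f1a5ac90540>), ('tcp_to_grasp', 18.700000000000003)]
a [ 371.7 -302.2  102.4] [0.5 0.5]
yel [ 264.6 -302.6  104.4] [0.6 0.6]
c [450.6  83.8  69.8] [2.5 2.5]
```

The bottles stand out by size and colour. I'm leaving the yellow look-alike (crop 290,95) alone and taking the amber bottle a (crop 232,145). Dish widths of 98, 84, 71 and 58 mm match dishes a (514,-388), b (620,-104), c (525,387) and d (648,106). All rims measure about 11 mm high. I'll work from a down to d and grip the caps.

>>> play_rows(targets=[[[1,-0.9,-0.85,0.1,0,0,0],[1,-0.9,-0.85,0.1,0,0,0],[1,-0.9,-0.85,0.1,0,0,0],[1,-0.9,-0.85,0.1,0,0,0],[1,-0.9,-0.85,0.1,0,0,0],[1,-0.9,-0.85,0.1,0,0,0],[1,-0.9,-0.85,0.1,0,0,0],[1,-0.9,-0.85,0.1,0,0,0],[1,-0.9,-0.85,0.1,0,0,0],[1,-0.9,-0.85,0.1,0,0,0],[1,-0.9,-0.85,0.1,0,0,0],[1,-0.9,-0.85,0.1,0,0,0]]])

```text
t: 1.15
tcp_pos: [334.6, 183.2, 201.2]
tool_rot: [0.0, 0.14, 0.99, 0.0]
wrist_force: [0.7, 0.3, 0.5]
opening: 85.3
grasp_force: 0.0
```

```bash
cat >> h.py <<'E'
from scipy.spatial.transform import Rotation as Ro
def go(*ts):
    from bench import get_obs
    s=get_obs(); q=s["tool_rot"]; R=Ro.from_quat(q[[1,2,3,0]]).as_matrix()
    p=np.array(s["tcp_pos"]); print("t %.2f tcp"%s["t"],p.round(1),"x,y,z axes",R[:,0].round(2),R[:,2].round(3),"j",np.round(s["joints"],2),"open %.1f gf %.1f"%(s["opening"],s["grasp_force"]),"F",np.round(s["wrist_force"],1))
    for t in ts:
        t=np.array(t,float); u=R.T@(t-p)/25; print(t,"units",u.round(2)); p=t
E
python3 -c "
from h import *
go((400,0,200),(372,-303,150))"
```

```text
t 1.15 tcp [334.6 183.2 201.2] x,y,z axes [-0.96  0.28 -0.  ] [ 0.  0. -1.] j [ 0.29  0.03 -0.42  1.12 -0.    0.57] open 85.3 gf 0.0 F [0.7 0.3 0.5]
[400.   0. 200.] units [-4.54 -6.31  0.05]
[ 372. -303.  150.] units [ -2.28 -11.96   2.  ]
```

>>> play_rows(targets=[[[1,-0.65,-0.9,0,0,0,0],[1,-0.65,-0.9,0,0,0,0],[1,-0.65,-0.9,0,0,0,0],[1,-0.65,-0.9,0,0,0,0],[1,-0.65,-0.9,0,0,0,0],[1,-0.65,-0.9,0,0,0,0],[1,-0.65,-0.9,0,0,0,0],[1,-0.19,-1,0.1,0,0,0],[1,-0.19,-1,0.1,0,0,0],[1,-0.19,-1,0.1,0,0,0],[1,-0.19,-1,0.1,0,0,0],[1,-0.19,-1,0.1,0,0,0]]])

```text
t: 2.15
tcp_pos: [387.6, -126.1, 188.6]
tool_rot: [-0.0, 0.14, 0.99, 0.0]
wrist_force: [-0.1, 0.3, -0.5]
opening: 85.6
grasp_force: 0.0
```

>>> play_rows(targets=[[[1,-0.19,-1,0.1,0,0,0],[1,-0.19,-1,0.1,0,0,0],[1,-0.19,-1,0.1,0,0,0],[1,-0.19,-1,0.1,0,0,0],[1,-0.19,-1,0.1,0,0,0],[1,-0.19,-1,0.1,0,0,0],[1,-0.19,-1,0.1,0,0,0],[1,0,0,0,0,0,0]]])

```text
t: 2.82
tcp_pos: [371.2, -305.8, 170.5]
tool_rot: [-0.0, 0.141, 0.99, -0.0]
wrist_force: [-1.2, 0.7, -0.4]
opening: 85.2
grasp_force: 0.0
```

```bash
cat >> h.py <<'E'
def wr(name):
    from bench import capture
    c=capture("wrist"); cv2.imwrite(f"pics/{name}.png",c["image"][:,:,::-1]); return c
E
python3 -c "
from h import *
c=wr('w1'); go((372,-303,150))
for b in blobs(c['image']): print(np.round(b[:3]),b[3],onz(c,b[0],b[1],112,True).round(1),onz(c,b[0],b[1],14,True).round(1))"
```

```text
t 2.87 tcp [ 371.1 -303.9  170.7] x,y,z axes [-0.96  0.28  0.  ] [-0.001  0.    -1.   ] j [-0.86  0.22 -0.28  1.07 -0.   -0.57] open 85.7 gf 0.0 F [ 0.  -0.4 -1. ]
[ 372. -303.  150.] units [-0.02  0.04  0.83]
[108. 385.  94.] (100, 376, 16, 19) [ 531.7 -645.6  112. ] [ 643.4 -820.6   14. ]
[574. 351. 141.] (566, 342, 16, 21) [653.4 -46.9 112. ] [824.1  68.8  14. ]
[  16.  378. 1370.] (0, 337, 48, 63) [  558.7 -1002.8   112. ] [  683.5 -1351.3    14. ]
[401. 323. 458.] (387, 311, 30, 27) [ 486.9 -269.2  112. ] [ 576.8 -261.5   14. ]
[526. 290.  74.] (516, 284, 18, 15) [ 501.6 -144.1  112. ] [598.6 -75.6  14. ]
[445. 284.  63.] (440, 280, 12, 11) [ 460.3 -227.   112. ] [ 537.2 -198.7   14. ]
[197. 284.  66.] (190, 280, 13, 11) [ 404.1 -421.1  112. ] [ 453.8 -487.    14. ]
[ 292.  306. 3352.] (252, 276, 80, 58) [ 441.5 -351.   112. ] [ 509.3 -382.9   14. ]
[606. 271. 413.] (595, 256, 22, 31) [533.6 -21.8 112. ] [646.1 106.1  14. ]
[546. 195. 522.] (532, 180, 28, 32) [ 411.1 -123.2  112. ] [464.2 -44.5  14. ]
[518. 175.  86.] (510, 169, 21, 16) [ 386.3 -151.7  112. ] [427.3 -86.8  14. ]
[ 328.  208. 4658.] (290, 169, 78, 79) [ 369.9 -300.3  112. ] [ 402.9 -307.6   14. ]
[638. 176.  34.] (637, 165, 3, 22) [432.8  25.4 112. ] [496.5 176.3  14. ]
[635. 158.  36.] (630, 155, 10, 8) [411.9  17.4 112. ] [465.4 164.4  14. ]
[611. 150.  50.] (605, 146, 15, 13) [393.6 -29.6 112. ] [438.1  94.5  14. ]
[324. 160. 250.] (288, 144, 76, 31) [ 336.7 -293.5  112. ] [ 353.6 -297.5   14. ]
[ 282.   61. 5140.] (241, 20, 83, 82) [ 266.  -301.2  112. ] [ 248.7 -308.9   14. ]
```

View pics/w1.png

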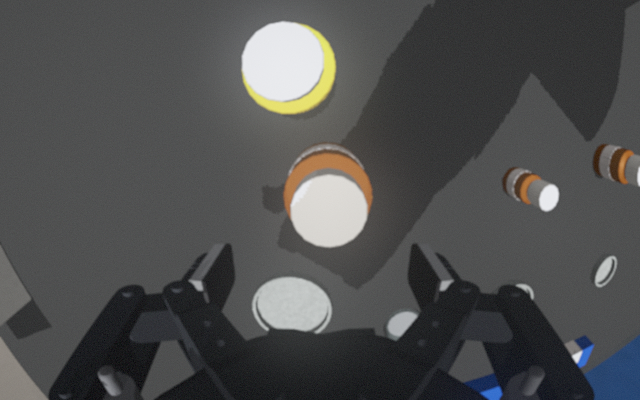

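The picture shows cap a at (328,208), between the fingers, with the yellow bottle behind at (284,62). The cap lies within 4 mm of the tool, so I go down and grip.

>>> play_rows(targets=[[[1,0,0.1,0.6,0,0,0],[1,0,0,0.8,0,0,0],[1,0,0,0.8,0,0,0],[1,0,0,0.7,0,0,0],[1,0,0,0.57,0,0,0],[0.3,0,0,0,0,0,0],[0.3,0,0,0,0,0,0],[0.3,0,0,0,0,0,0],[0.3,0,0,0,0,0,0],[0.3,0,0,0,0,0,0]]], force=45)

```text
t: 3.7
tcp_pos: [372.7, -300.1, 85.6]
tool_rot: [0.001, 0.14, 0.99, -0.0]
wrist_force: [-0.8, 1.7, 7.9]
opening: 52.5
grasp_force: 48.0
```

```bash
python3 -c "
from h import *
go((371,-302,130),(514,-388,130),(514,-388,90))"
```

```text
t 3.70 tcp [ 372.7 -300.1   85.6] x,y,z axes [-0.96  0.28 -0.  ] [ 0.001 -0.001 -1.   ] j [-0.85  0.28 -0.45  0.84  0.   -0.57] open 52.5 gf 48.0 F [-0.8  1.7  7.9]
[ 371. -302.  130.] units [ 0.04 -0.09 -1.78]
[ 514. -388.  130.] units [-6.45 -1.72  0.01]
[ 514. -388.   90.] units [0.  0.  1.6]
```

>>> play_rows(targets=[[[0.3,0,0,-0.3,0,0,0],[0.3,0,0,-0.7,0,0,0],[0.3,0,0,-0.7,0,0,0],[0.3,-0.4,-0.1,-0.1,0,0,0],[0.3,-0.7,-0.2,0,0,0,0],[0.3,-0.8,-0.2,0,0,0,0],[0.3,-0.8,-0.2,0,0,0,0],[0.3,-0.8,-0.2,0,0,0,0],[0.3,-0.8,-0.2,0,0,0,0],[0.3,-0.8,-0.2,0,0,0,0],[0.3,-0.7,-0.2,0,0,0,0],[0.3,-0.5,-0.2,0,0,0,0]]])

```text
t: 4.7
tcp_pos: [513.1, -384.9, 130.0]
tool_rot: [0.0, 0.14, 0.99, -0.0]
wrist_force: [-0.9, 0.3, -2.1]
opening: 53.3
grasp_force: 48.3
```

>>> play_rows(targets=[[[0.3,-0.2,0,0,0,0,0],[0.3,0,0,0,0,0,0],[0.3,0,0,0,0,0,0]]])

```text
t: 4.95
tcp_pos: [516.2, -385.3, 129.7]
tool_rot: [-0.0, 0.14, 0.99, 0.0]
wrist_force: [0.2, -0.3, -3.3]
opening: 52.5
grasp_force: 48.2
```

```bash
python3 - <<'E'
from h import *; from bench import capture
go((514,-388,90))
c=wr('w2'); s=capture("side"); o=np.hstack([c["image"][130:,140:540],s["image"][130:,300:540]]); cv2.imwrite('pics/p2.png',o[:,:,::-1])
E
```

```text
t 4.95 tcp [ 516.2 -385.3  129.7] x,y,z axes [-0.96  0.28  0.  ] [-0.  0. -1.] j [-0.77  0.51  0.07  1.13 -0.   -0.49] open 52.5 gf 48.2 F [ 0.2 -0.3 -3.3]
[ 514. -388.   90.] units [ 0.05 -0.13  1.59]
```

View pics/p2.png

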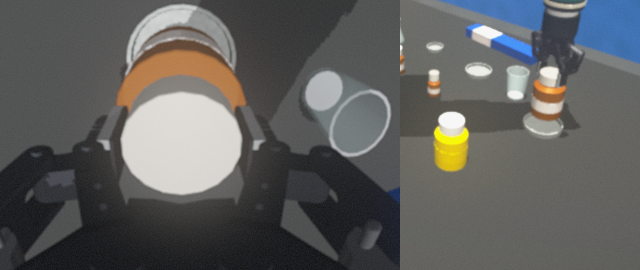

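Bottle a hangs upright in the grip, above the dish at crop (180,45). I lower it.

>>> play_rows(targets=[[[0.3,0.05,-0.08,0.3,0,0,0],[0.3,0,0,0.5,0,0,0],[0.3,0,0,0.4,0,0,0],[0.3,0,0,0.2,0,0,0],[0.3,0,0,0.1,0,0,0],[0.3,0,0,0,0,0,0],[0.3,0,0,0,0,0,0]]])

```text
t: 5.63
tcp_pos: [514.8, -387.4, 92.3]
tool_rot: [0.0, 0.14, 0.99, -0.0]
wrist_force: [0.4, -0.2, -1.5]
opening: 52.9
grasp_force: 48.2
```

>>> play_rows(targets=[[[0.3,0,0,0.05,0,0,0],[0.3,0,0,0.05,0,0,0],[0.3,0,0,0,0,0,0]]])

```text
t: 5.88
tcp_pos: [515.0, -387.5, 89.8]
tool_rot: [0.0, 0.14, 0.99, -0.0]
wrist_force: [0.3, -0.3, -2.4]
opening: 52.3
grasp_force: 48.3
```

>>> play_rows(targets=[[[0.3,0,0,0.04,0,0,0],[0.3,0,0,0.04,0,0,0],[0.3,0,0,0,0,0,0]]])

```text
t: 6.13
tcp_pos: [515.4, -387.9, 89.5]
tool_rot: [0.001, 0.14, 0.99, -0.001]
wrist_force: [-3.7, 2.2, 18.8]
opening: 52.6
grasp_force: 50.2
```

>>> play_rows(targets=[[[0.3,0,0,-0.06,0,0,0],[0.7,0,0,0,0,0,0],[0.8,0,0,0,0,0,0],[1,0,0,0,0,0,0],[1,0,0,0,0,0,0],[1,0,0,-0.4,0,0,0],[1,0,0,-0.9,0,0,0],[1,0,0,-0.9,0,0,0],[1,0,0,-0.9,0,0,0],[1,0,0,-0.4,0,0,0]]])

```text
t: 6.97
tcp_pos: [515.4, -387.9, 180.0]
tool_rot: [0.001, 0.14, 0.99, -0.001]
wrist_force: [0.2, -0.2, 0.2]
opening: 85.3
grasp_force: 0.0
```

```bash
python3 - <<'E'
from h import *
c=wr('w3')
for b in blobs(c['image'],amin=1000): print(np.round(b[:3]),b[3],onz(c,b[0],b[1],116,True).round(1),onz(c,b[0],b[1],14,True).round(1))
go((440,0,165),(360,263.5,155))
E
```

```text
[  19.  370. 2384.] (0, 314, 51, 86) [  682.1 -1039.7   116. ] [  798.6 -1371.1    14. ]
[ 599.  311. 4119.] (556, 262, 84, 99) [749.9 -90.8 116. ] [899.8  45.4  14. ]
[ 467.  221. 3852.] (430, 184, 75, 76) [ 556.7 -281.8  116. ] [ 611.5 -239.8   14. ]
[ 554.  196. 2085.] (532, 165, 45, 63) [ 562.  -191.4  116. ] [ 619.3 -104.8   14. ]
[ 312.  200. 8736.] (252, 128, 119, 150) [ 506.7 -392.1  116. ] [ 536.8 -404.4   14. ]
t 7.02 tcp [ 515.7 -388.2  180.5] x,y,z axes [-0.96  0.28 -0.  ] [ 0.003 -0.003 -1.   ] j [-0.77  0.49  0.16  1.25  0.   -0.49] open 85.3 gf 0.0 F [-0.8 -0.5  2.4]
[440.   0. 165.] units [ 7.22 14.08  0.56]
[360.  263.5 155. ] units [6.   9.24 0.35]
```

View pics/w3.png

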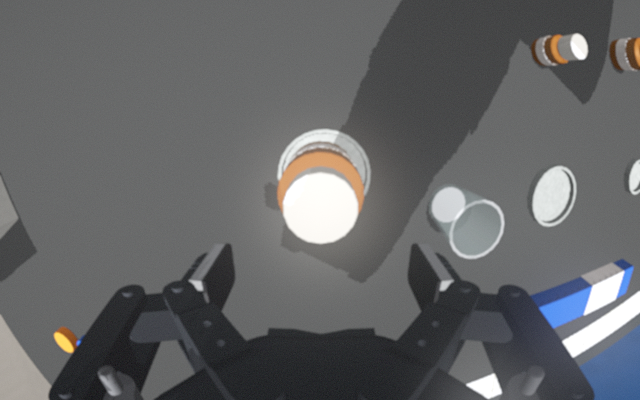

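Bottle a (320,205) stands upright in its dish ring (323,170). Next is b.

>>> play_rows(targets=[[[1,0.51,1,0.04,0,0,0],[1,0.51,1,0.04,0,0,0],[1,0.51,1,0.04,0,0,0],[1,0.51,1,0.04,0,0,0],[1,0.51,1,0.04,0,0,0],[1,0.51,1,0.04,0,0,0],[1,0.51,1,0.04,0,0,0],[1,0.51,1,0.04,0,0,0],[1,0.51,1,0.04,0,0,0],[1,0.51,1,0.04,0,0,0],[1,0.51,1,0.04,0,0,0],[1,0.51,1,0.04,0,0,0]]])

```text
t: 8.02
tcp_pos: [450.1, -55.4, 163.8]
tool_rot: [-0.0, 0.14, 0.99, 0.0]
wrist_force: [0.6, 1.0, 0.2]
opening: 85.4
grasp_force: 0.0
```

>>> play_rows(targets=[[[1,0.6,1,0.04,0,0,0],[1,0.6,1,0.04,0,0,0],[1,0.6,1,0.04,0,0,0],[1,0.6,1,0.04,0,0,0],[1,0.65,1,0.04,0,0,0],[1,0.65,1,0.04,0,0,0],[1,0.65,1,0.04,0,0,0],[1,0.65,1,0.04,0,0,0],[1,0.65,1,0.04,0,0,0],[1,0.65,1,0.04,0,0,0],[1,0.65,1,0.04,0,0,0],[1,0,0,0,0,0,0]]])

```text
t: 9.02
tcp_pos: [358.5, 259.0, 152.7]
tool_rot: [-0.001, 0.138, 0.99, 0.0]
wrist_force: [-0.1, 0.8, -0.7]
opening: 85.3
grasp_force: 0.0
```

```bash
python3 - <<'E'
from h import *
c=wr('w4')
for b in blobs(c['image'],amin=800): print(np.round(b[:3]),b[3],onz(c,b[0],b[1],98,True).round(1),onz(c,b[0],b[1],14,True).round(1))
go((360,263.5,71))
E
```

```text
[ 476.  370. 1608.] (449, 340, 52, 60) [573.2 366.   98. ] [693.7 402.9  14. ]
[ 166.  370. 1692.] (140, 338, 54, 62) [484.9  53.7  98. ] [567.9 -41.8  14. ]
t 9.07 tcp [359.  257.3 152.7] x,y,z axes [-0.96  0.27  0.  ] [-0.001 -0.    -1.   ] j [ 0.44  0.16 -0.4   1.01  0.    0.71] open 85.4 gf 0.0 F [-0.8  0.1 -0. ]
[360.  263.5  71. ] units [0.03 0.25 3.27]
```

View pics/w4.png

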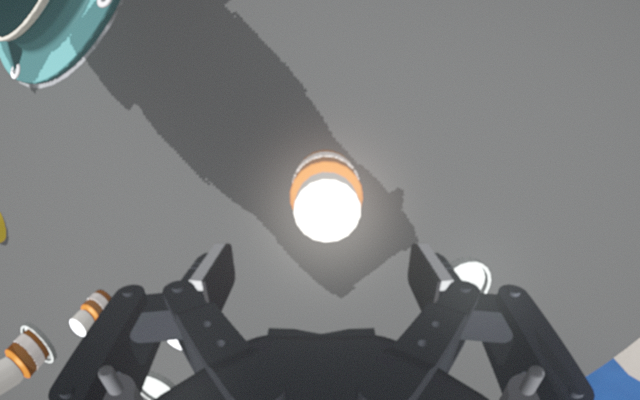

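```bash
python3 - <<'E'
from h import *
im=cv2.imread('pics/w4.png'); print(im[215,315],im[215,340]); h=cv2.cvtColor(im,cv2.COLOR_BGR2HSV); print(h[215,315],h[215,340])
E
```

```text
[255 255 255] [255 255 255]
[  0   0 255] [  0   0 255]
```

Cap b is at (327,211), centred between the fingers. The picture is brighter than before, so I raise the threshold.

```bash
python3 - <<'E'
from h import *
from bench import capture
c=capture("wrist")
for b in blobs(c['image'],215,800): print(np.round(b[:3]),b[3],onz(c,b[0],b[1],98,True).round(1))
go((360,262.5,71))
E
```

```text
[ 329.  208. 3328.] (295, 177, 68, 64) [356.4 263.5  98. ]
t 9.12 tcp [359.5 256.2 152.9] x,y,z axes [-0.96  0.27  0.  ] [-0.001 -0.001 -1.   ] j [ 0.43  0.16 -0.4   1.01 -0.    0.71] open 85.5 gf 0.0 F [ 0.1 -0.2 -0.7]
[360.  262.5  71. ] units [0.05 0.25 3.27]
```

>>> play_rows(targets=[[[1,0.1,0.25,0.6,0,0,0],[1,0,0,0.8,0,0,0],[1,0,0,0.8,0,0,0],[1,0,0,0.7,0,0,0],[1,0,0,0.37,0,0,0],[0.25,0,0,0,0,0,0],[0.25,0,0,0,0,0,0],[0.25,0,0,0,0,0,0],[0.25,0,0,0,0,0,0],[0.25,0,0,0,0,0,0],[0.25,0,0,0,0,0,0]]], force=40)

```text
t: 10.03
tcp_pos: [360.2, 262.3, 72.6]
tool_rot: [0.001, 0.14, 0.99, 0.0]
wrist_force: [-0.5, -1.8, 5.8]
opening: 44.9
grasp_force: 40.7
```

```bash
python3 -c "
from h import *
go((358,263,195),(430,180,195),(620,-104,115),(620,-104,75))"
```

```text
t 10.03 tcp [360.2 262.3  72.6] x,y,z axes [-0.96  0.28 -0.  ] [ 0.002  0.    -1.   ] j [ 0.45  0.24 -0.54  0.78 -0.    0.73] open 44.9 gf 40.7 F [-0.5 -1.8  5.8]
[358. 263. 195.] units [ 0.08  0.   -4.89]
[430. 180. 195.] units [-3.69 -2.39  0.  ]
[ 620. -104.  115.] units [-10.45  -8.81   3.21]
[ 620. -104.   75.] units [ 0.  -0.   1.6]
```

>>> play_rows(targets=[[[0.25,0,0,-0.3,0,0,0],[0.25,0,0,-0.8,0,0,0],[0.25,0,0,-0.8,0,0,0],[0.25,-0.3,0,-0.4,0,0,0],[0.25,-0.6,-0.1,0,0,0,0],[0.25,-0.8,-0.1,0,0,0,0],[0.25,-0.8,-0.1,0,0,0,0],[0.25,-0.8,-0.1,0,0,0,0],[0.25,-0.8,-0.1,0,0,0,0],[0.25,-0.8,-0.1,0,0,0,0],[0.25,-0.8,-0.2,0,0,0,0],[0.25,-0.7,-0.5,0,0,0,0]]])

```text
t: 11.03
tcp_pos: [505.7, 186.8, 130.0]
tool_rot: [0.0, 0.14, 0.99, 0.0]
wrist_force: [0.1, 0.6, -1.5]
opening: 44.9
grasp_force: 41.6
```

```bash
python3 -c "
from h import *
go((620,-104,125))"
```

```text
t 11.03 tcp [505.7 186.8 130. ] x,y,z axes [-0.96  0.28 -0.  ] [ 0.001  0.001 -1.   ] j [ 0.2   0.34 -0.22  1.01  0.    0.48] open 44.9 gf 41.6 F [ 0.1  0.6 -1.5]
[ 620. -104.  125.] units [-7.61 -9.92  0.2 ]
```

>>> play_rows(targets=[[[0.25,-0.7,-0.8,0,0,0,0],[0.25,-0.7,-0.9,0,0,0,0],[0.25,-0.7,-0.9,0,0,0,0],[0.25,-0.7,-0.9,0,0,0,0],[0.25,-0.7,-0.9,0,0,0,0],[0.25,-0.7,-0.9,0,0,0,0],[0.25,-0.7,-0.9,0,0,0,0],[0.25,-0.7,-0.9,0,0,0,0],[0.25,-0.7,-0.9,0,0,0,0],[0.25,-0.6,-0.9,0,0,0,0],[0.25,-0.4,-0.5,0,0,0,0],[0.25,0,-0.1,0,0,0,0]]])

```text
t: 12.03
tcp_pos: [614.8, -94.5, 129.6]
tool_rot: [0.0, 0.141, 0.99, -0.0]
wrist_force: [0.4, -0.7, -2.0]
opening: 45.0
grasp_force: 41.6
```

```bash
python3 - <<'E'
from h import *; from bench import capture
c=wr('w5'); s=capture("side"); o=np.hstack([c["image"][100:,140:540],s["image"][100:,300:500]]); cv2.imwrite('pics/p5.png',o[:,:,::-1])
go((620,-104,85),(620,-104,77))
E
```

```text
t 12.13 tcp [613.6 -92.1 129.5] x,y,z axes [-0.96  0.28  0.  ] [-0.  0. -1.] j [-0.28  0.47 -0.    1.1   0.    0.  ] open 44.7 gf 41.6 F [ 0.3  0.1 -0.8]
[ 620. -104.   85.] units [-0.38 -0.38  1.78]
[ 620. -104.   77.] units [-0.   -0.    0.32]
```

View pics/p5.png

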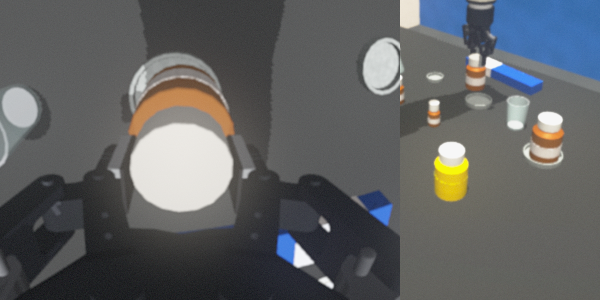

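Bottle b hangs upright. The dish shows at crop (172,80), a little to its left, and bottle a stands in its dish at crop (547,140). I correct sideways and lower.

>>> play_rows(targets=[[[0.25,-0.38,-0.38,0,0,0,0],[0.25,0,0,0.5,0,0,0],[0.25,0,0,0.6,0,0,0],[0.25,0,0,0.5,0,0,0],[0.25,0,0,0.3,0,0,0],[0.25,0,0,0.12,0,0,0],[0.25,0,0,0,0,0,0],[0.25,0,0,0.04,0,0,0],[0.25,0,0,0,0,0,0]]])

```text
t: 12.88
tcp_pos: [620.7, -103.7, 78.4]
tool_rot: [0.0, 0.14, 0.99, -0.0]
wrist_force: [0.8, 0.2, -1.4]
opening: 44.9
grasp_force: 41.6
```

>>> play_rows(targets=[[[0.25,0,0,0.04,0,0,0],[0.25,0,0,0.04,0,0,0],[0.25,0,0,0,0,0,0]]])

```text
t: 13.13
tcp_pos: [620.8, -103.8, 76.7]
tool_rot: [0.001, 0.14, 0.99, -0.0]
wrist_force: [-0.5, 0.8, 6.0]
opening: 45.0
grasp_force: 42.3
```

Contact at 76.7, as expected. I release, rise, then head for c.

>>> play_rows(targets=[[[0.5,0,0,0,0,0,0],[0.65,0,0,0,0,0,0],[0.8,0,0,0,0,0,0],[1,0,0,0,0,0,0],[1,0,0,0,0,0,0],[1,0,0,-0.4,0,0,0],[1,0,0,-0.9,0,0,0],[1,0,0,-0.9,0,0,0],[1,0,0,-0.6,0,0,0]]])

```text
t: 13.88
tcp_pos: [620.7, -103.8, 148.4]
tool_rot: [0.001, 0.14, 0.99, -0.0]
wrist_force: [-0.6, 0.6, -0.1]
opening: 85.5
grasp_force: 0.0
```

```bash
python3 - <<'E'
from h import *; import pickle
from bench import capture
d=pickle.load(open("cap0.pkl","rb"))
print("c",onz(d["scene"],367,214,77),"d",onz(d["scene"],308,179,65))
c=capture("wrist")
for b in blobs(c['image'],200,400): print(np.round(b[:3]),b[3],onz(c,b[0],b[1],102,True).round(1),onz(c,b[0],b[1],84,True).round(1))
go((452,86,140))
E
```

```text
c [453.35354917  87.54327426  77.        ] d [437.78951497 -87.3379012   65.        ]
[ 477.  376. 1081.] (448, 357, 52, 39) [837.6   1.3 102. ] [864.8   9.4  84. ]
[ 599.  316. 2862.] (553, 273, 87, 81) [838.9 174.4 102. ] [866.3 198.8  84. ]
[ 322.  213. 3412.] (287, 181, 70, 65) [ 617.2 -102.4  102. ] [ 623.5 -104.2   84. ]
[172. 193. 868.] (156, 176, 33, 36) [ 575.7 -198.3  102. ] [ 578.  -209.2   84. ]
[  7. 195. 658.] (0, 165, 17, 54) [ 517.1 -405.2  102. ] [ 513.8 -435.8   84. ]
[ 521.  155. 1578.] (501, 129, 40, 53) [616.4  46.2 102. ] [622.6  58.5  84. ]
t 13.93 tcp [ 621.6 -104.1  150.9] x,y,z axes [-0.96  0.28 -0.01] [ 0.005 -0.001 -1.   ] j [-0.3   0.47  0.06  1.15  0.   -0.01] open 85.4 gf 0.0 F [0.  0.1 2.8]
[452.  86. 140.] units [8.63 5.43 0.39]
```

Cap b is at (617,-102), standing in dish b.

>>> play_rows(targets=[[[1,0.8,0.5,0,0,0,0],[1,0.8,0.5,0,0,0,0],[1,0.8,0.5,0,0,0,0],[1,0.8,0.5,0,0,0,0],[1,0.8,0.5,0,0,0,0],[1,0.8,0.5,0.1,0,0,0],[1,0.8,0.5,0.1,0,0,0],[1,0.8,0.5,0.1,0,0,0],[1,0.8,0.5,0.1,0,0,0],[1,0.8,0.5,0,0,0,0],[1,0.6,0.4,0,0,0,0],[1,0,0,0,0,0,0]]])

```text
t: 14.93
tcp_pos: [449.0, 87.4, 136.2]
tool_rot: [-0.0, 0.139, 0.99, 0.0]
wrist_force: [0.8, -0.7, 0.3]
opening: 85.3
grasp_force: 0.0
```

```bash
python3 - <<'E'
from h import *
c=wr('w6')
for lo in(200,230):
  for b in blobs(c['image'],lo,400): print(lo,np.round(b[:3]),b[3],onz(c,b[0],b[1],84,True).round(1))
go((453,87,58))
E
```

```text
200 [506. 271. 486.] (488, 253, 38, 36) [541.7 221.8  84. ]
200 [125. 246. 569.] (112, 229, 27, 33) [432.9 -75.1  84. ]
200 [ 321.  218. 2294.] (293, 192, 56, 53) [450.4  86.7  84. ]
200 [ 583.  181. 1563.] (565, 152, 37, 58) [485.2 311.9  84. ]
230 [125. 247. 527.] (112, 232, 26, 30) [433.5 -75.7  84. ]
230 [ 321.  218. 2191.] (294, 193, 55, 52) [450.8  86.7  84. ]
230 [ 583.  181. 1484.] (565, 153, 36, 57) [485.3 311.7  84. ]
t 14.98 tcp [450.3  86.5 136.3] x,y,z axes [-0.96  0.28 -0.  ] [ 0.  0. -1.] j [ 0.01  0.2  -0.4   0.97  0.    0.29] open 85.3 gf 0.0 F [ 0.5  0.8 -0. ]
[453.  87.  58.] units [-0.1   0.05  3.13]
```

View pics/w6.png

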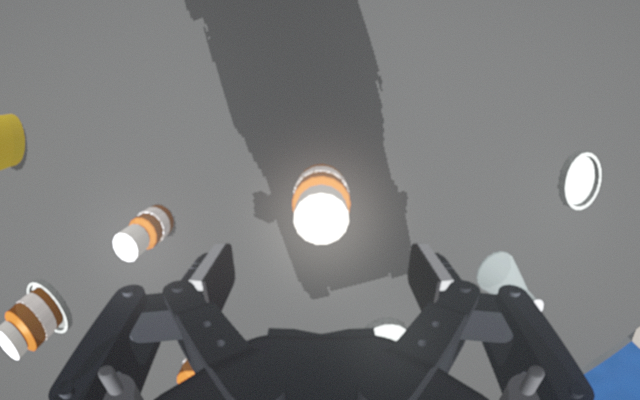

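Cap c at (321,218) is centred under the gripper, with b in its dish at (35,320) and d at (130,243). I go down and grip.

>>> play_rows(targets=[[[1,-0.05,0.02,0.6,0,0,0],[1,0,0,0.8,0,0,0],[1,0,0,0.8,0,0,0],[1,0,0,0.6,0,0,0],[1,0,0,0.33,0,0,0],[0.2,0,0,0,0,0,0],[0.2,0,0,0,0,0,0],[0.2,0,0,0,0,0,0],[0.2,0,0,0,0,0,0],[0.2,0,0,0,0,0,0],[0.2,0,0,0,0,0,0],[0.2,0,0,0,0,0,0]]], force=30)

```text
t: 15.98
tcp_pos: [453.3, 85.7, 58.5]
tool_rot: [0.001, 0.14, 0.99, 0.0]
wrist_force: [-0.3, 0.4, 5.4]
opening: 37.4
grasp_force: 29.4
```

```bash
python3 -c "
from h import *
go((453,87,110),(525,387,110),(525,387,63))"
```

```text
t 15.98 tcp [453.3  85.7  58.5] x,y,z axes [-0.96  0.28 -0.  ] [ 0.002 -0.    -1.   ] j [ 0.01  0.28 -0.53  0.75 -0.    0.29] open 37.4 gf 29.4 F [-0.3  0.4  5.4]
[453.  87. 110.] units [ 0.02  0.05 -2.06]
[525. 387. 110.] units [ 0.56 12.33  0.  ]
[525. 387.  63.] units [ 0.   -0.    1.88]
```

>>> play_rows(targets=[[[0.2,0,0,-0.3,0,0,0],[0.2,0,0,-0.8,0,0,0],[0.2,0,0.3,-0.8,0,0,0],[0.2,0.05,0.7,-0.16,0,0,0],[0.2,0.05,1,0,0,0,0],[0.2,0.05,1,0,0,0,0],[0.2,0.05,1,0,0,0,0],[0.2,0.05,1,0,0,0,0],[0.2,0.05,1,0,0,0,0],[0.2,0.05,1,0,0,0,0],[0.2,0.05,1,0,0,0,0],[0.2,0.05,1,0,0,0,0]]])

```text
t: 16.98
tcp_pos: [504.1, 306.4, 109.9]
tool_rot: [0.0, 0.14, 0.99, 0.0]
wrist_force: [0.6, 0.2, -0.3]
opening: 36.6
grasp_force: 30.5
```

>>> play_rows(targets=[[[0.2,0.05,1,0,0,0,0],[0.2,0.05,1,0,0,0,0],[0.2,0.05,0.8,0,0,0,0],[0.2,0,0.5,0,0,0,0],[0.2,0,0,0,0,0,0],[0.2,0,0,0,0,0,0]]])

```text
t: 17.48
tcp_pos: [523.1, 385.5, 109.4]
tool_rot: [0.0, 0.14, 0.99, -0.0]
wrist_force: [0.3, -0.6, -0.7]
opening: 36.7
grasp_force: 30.5
```

```bash
python3 - <<'E'
from h import *; from bench import capture
c=wr('w7'); s=capture("side"); o=np.hstack([c["image"][100:,140:540],s["image"][100:,200:400]]); cv2.imwrite('pics/p7.png',o[:,:,::-1])
go((525,387,65))
E
```

```text
t 17.58 tcp [523.1 384.7 109.4] x,y,z axes [-0.96  0.28 -0.  ] [-0. -0. -1.] j [ 0.51  0.53  0.04  1.09 -0.    0.79] open 37.2 gf 30.5 F [ 0.4 -0.2 -0.9]
[525. 387.  65.] units [-0.05  0.11  1.78]
```

View pics/p7.png

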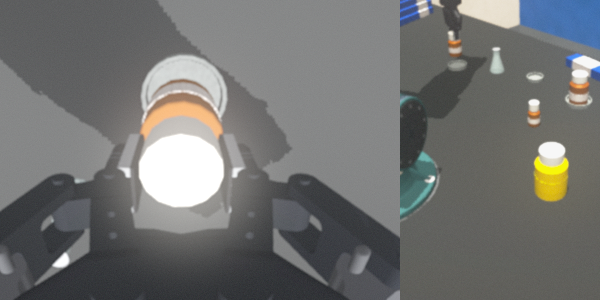

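Bottle c hangs upright over its dish (crop 184,90). I lower it.

>>> play_rows(targets=[[[0.2,-0.05,0.1,0.3,0,0,0],[0.2,0,0,0.6,0,0,0],[0.2,0,0,0.5,0,0,0],[0.2,0,0,0.28,0,0,0],[0.2,0,0,0.1,0,0,0],[0.2,0,0,0,0,0,0],[0.2,0,0,0.03,0,0,0],[0.2,0,0,0.03,0,0,0],[0.2,0,0,0,0,0,0]]])

```text
t: 18.33
tcp_pos: [525.4, 387.5, 63.5]
tool_rot: [0.0, 0.14, 0.99, 0.0]
wrist_force: [0.4, -0.2, -0.5]
opening: 37.0
grasp_force: 30.5
```

>>> play_rows(targets=[[[0.2,0,0,0.04,0,0,0],[0.2,0,0,0.03,0,0,0],[0.2,0,0,0,0,0,0]]])

```text
t: 18.58
tcp_pos: [525.6, 387.7, 62.5]
tool_rot: [0.001, 0.14, 0.99, 0.001]
wrist_force: [-2.1, -0.5, 10.5]
opening: 37.0
grasp_force: 31.5
```

Contact. I release and rise.

>>> play_rows(targets=[[[0.4,0,0,-0.03,0,0,0],[0.6,0,0,0,0,0,0],[0.8,0,0,0,0,0,0],[1,0,0,0,0,0,0],[1,0,0,0,0,0,0],[1,0,0,-0.4,0,0,0],[1,0,0,-0.9,0,0,0],[1,0,0,-0.9,0,0,0],[1,0,0,-0.6,0,0,0]]])

```text
t: 19.33
tcp_pos: [525.6, 387.6, 134.7]
tool_rot: [0.001, 0.14, 0.99, 0.001]
wrist_force: [0.3, 0.2, 0.4]
opening: 85.6
grasp_force: 0.0
```

```bash
python3 - <<'E'
from h import *
c=wr('w8')
for b in blobs(c['image'],225,400): print(np.round(b[:3]),b[3],onz(c,b[0],b[1],88,True).round(1))
go((438,-87,125))
E
```

```text
[ 321.  214. 2380.] (293, 187, 58, 55) [522.8 388.7  88. ]
t 19.38 tcp [526.4 388.1 137.2] x,y,z axes [-0.96  0.28 -0.  ] [ 0.004  0.002 -1.   ] j [ 0.51  0.52  0.1   1.15 -0.    0.79] open 85.5 gf 0.0 F [-0.  -1.   3.2]
[438. -87. 125.] units [ -1.87 -19.24   0.42]
```

>>> play_rows(targets=[[[1,-0.1,-1,0,0,0,0],[1,-0.1,-1,0,0,0,0],[1,-0.1,-1,0,0,0,0],[1,-0.1,-1,0,0,0,0],[1,-0.1,-1,0,0,0,0],[1,-0.1,-1,0,0,0,0],[1,-0.1,-1,0,0,0,0],[1,-0.1,-1,0,0,0,0],[1,-0.1,-1,0,0,0,0],[1,-0.1,-1,0,0,0,0],[1,-0.1,-1,0,0,0,0],[1,-0.1,-1,0,0,0,0]]])

```text
t: 20.38
tcp_pos: [470.5, 89.7, 132.5]
tool_rot: [0.0, 0.14, 0.99, 0.0]
wrist_force: [1.1, 0.0, 1.0]
opening: 85.1
grasp_force: 0.0
```

>>> play_rows(targets=[[[1,-0.1,-1,0.1,0,0,0],[1,-0.1,-1,0.1,0,0,0],[1,-0.1,-1,0.1,0,0,0],[1,-0.1,-1,0.1,0,0,0],[1,-0.1,-1,0,0,0,0],[1,-0.1,-1,0,0,0,0],[1,0,-0.9,0,0,0,0],[1,0,-0.3,0,0,0,0],[1,0,0,0,0,0,0]]])

```text
t: 21.13
tcp_pos: [435.2, -87.4, 122.3]
tool_rot: [0.0, 0.141, 0.99, -0.0]
wrist_force: [0.3, -0.3, 0.4]
opening: 85.1
grasp_force: 0.0
```

```bash
python3 - <<'E'
from h import *
c=wr('w9')
for lo in(200,230):
  for b in blobs(c['image'],lo,400): print(lo,np.round(b[:3]),b[3],onz(c,b[0],b[1],72,True).round(1))
go((438,-87,47))
E
```

```text
200 [614. 240. 650.] (597, 221, 40, 36) [551.9 193.8  72. ]
200 [ 322.  218. 1268.] (302, 198, 42, 41) [436.5 -86.9  72. ]
200 [  7.  98. 798.] (0, 67, 16, 69) [ 244.7 -344.3   72. ]
230 [ 323.  218. 1184.] (303, 200, 41, 38) [436.8 -86.8  72. ]
230 [  6.  99. 740.] (0, 67, 15, 68) [ 245.4 -346.2   72. ]
t 21.18 tcp [435.4 -86.5 122.3] x,y,z axes [-0.96  0.28 -0.  ] [ 0.  0. -1.] j [-0.38  0.19 -0.46  0.92  0.   -0.1 ] open 85.5 gf 0.0 F [0.5 0.6 0.5]
[438. -87.  47.] units [-0.11  0.01  3.01]
```

View pics/w9.png

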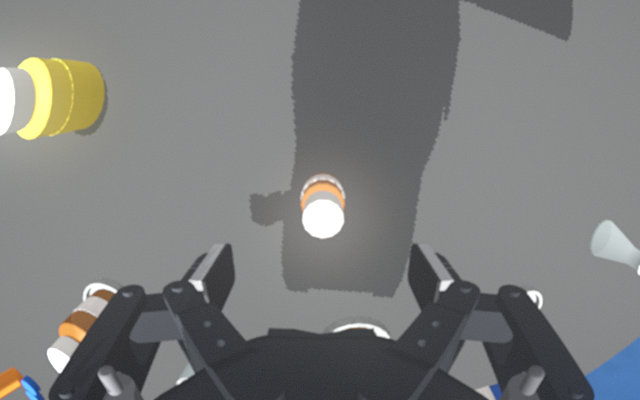

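Cap d at (323,218) is centred under the gripper.

>>> play_rows(targets=[[[1,-0.07,0,0.6,0,0,0],[1,0,0,0.8,0,0,0],[1,0,0,0.8,0,0,0],[1,0,0,0.5,0,0,0],[1,0,0,0.31,0,0,0],[0.1,0,0,0,0,0,0],[0.1,0,0,0,0,0,0],[0.1,0,0,0,0,0,0],[0.1,0,0,0,0,0,0],[0.1,0,0,0,0,0,0],[0.1,0,0,0,0,0,0],[0.1,0,0,0,0,0,0]]], force=25)

```text
t: 22.18
tcp_pos: [437.6, -86.9, 47.5]
tool_rot: [0.001, 0.14, 0.99, -0.0]
wrist_force: [0.0, 0.8, 7.3]
opening: 27.2
grasp_force: 24.5
```

```bash
python3 -c "
from h import *
go((438,-87,100),(648,106,100))"
```

```text
t 22.18 tcp [437.6 -86.9  47.5] x,y,z axes [-0.96  0.28 -0.  ] [ 0.001 -0.    -1.   ] j [-0.38  0.28 -0.58  0.71  0.   -0.1 ] open 27.2 gf 24.5 F [0.  0.8 7.3]
[438. -87. 100.] units [-0.02  0.   -2.1 ]
[648. 106. 100.] units [-5.93  9.75  0.01]
```

>>> play_rows(targets=[[[0.1,0,0,-0.3,0,0,0],[0.1,0,0,-0.8,0,0,0],[0.1,-0.2,0.3,-0.8,0,0,0],[0.1,-0.4,0.7,-0.2,0,0,0],[0.1,-0.5,0.9,0,0,0,0],[0.1,-0.6,1,0,0,0,0],[0.1,-0.6,1,0,0,0,0],[0.1,-0.6,1,0,0,0,0],[0.1,-0.6,1,0,0,0,0],[0.1,-0.6,1,0,0,0,0],[0.1,-0.6,1,0,0,0,0],[0.1,-0.6,0.9,0,0,0,0]]])

```text
t: 23.18
tcp_pos: [626.2, 89.3, 100.0]
tool_rot: [0.0, 0.14, 0.99, 0.0]
wrist_force: [0.8, -0.0, 0.2]
opening: 27.0
grasp_force: 25.0
```

>>> play_rows(targets=[[[0.1,-0.6,0.8,0,0,0,0],[0.1,-0.5,0.5,0,0,0,0],[0.1,-0.1,0.1,0,0,0,0],[0.1,0,0,0,0,0,0],[0.1,0,0,0,0,0,0]]])

```text
t: 23.6
tcp_pos: [663.3, 112.9, 99.5]
tool_rot: [-0.0, 0.14, 0.99, -0.0]
wrist_force: [0.6, -0.1, -0.3]
opening: 27.5
grasp_force: 25.0
```

```bash
python3 - <<'E'
from h import *; from bench import capture
c=wr('w10'); s=capture("side"); o=np.hstack([c["image"][100:,140:540],s["image"][100:,250:450]]); cv2.imwrite('pics/p10.png',o[:,:,::-1])
go((648,106,53))
E
```

```text
t 23.70 tcp [663.1 112.6  99.7] x,y,z axes [-0.96  0.28  0.  ] [-0. -0. -1.] j [ 0.05  0.57  0.1   1.1  -0.    0.33] open 27.3 gf 25.0 F [-0.8 -0.3  0. ]
[648. 106.  53.] units [ 0.51 -0.42  1.87]
```

View pics/p10.png

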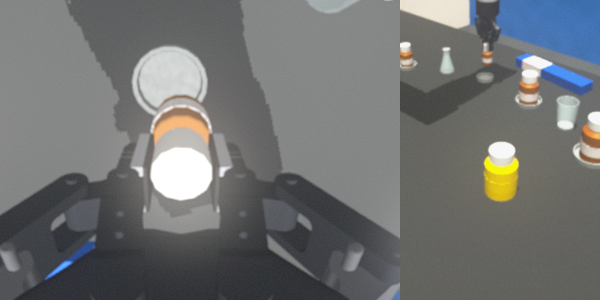

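Bottle d hangs upright. The tool overshot, since the dish centre is at full-frame (310,180). I correct, and check with that ray.

>>> play_rows(targets=[[[0.1,0.51,-0.42,0,0,0,0],[0.1,0,0,0.4,0,0,0],[0.1,0,0,0.4,0,0,0],[0.1,0,0,0,0,0,0]]])

```text
t: 24.03
tcp_pos: [647.6, 106.3, 77.4]
tool_rot: [-0.001, 0.14, 0.99, -0.0]
wrist_force: [-1.2, -0.3, -1.3]
opening: 27.2
grasp_force: 24.9
```

```bash
python3 - <<'E'
from h import *; from bench import capture
c=capture("wrist")
for b in blobs(c['image'],150,300): 
    if 200<b[0]<440: print(np.round(b[:3]),b[3])
im=c["image"][60:300,200:440]; cv2.imwrite('pics/p11.png',cv2.resize(im,None,fx=2,fy=2)[:,:,::-1])
go((648,106,53))
E
python3 - <<'E'
import sys; sys.path.insert(0,'.')
from h import *; from bench import capture
# dish centre from w10 pixel, tool then at (663.1,112.6): only translation since
c=capture("wrist"); from bench import get_obs
p=np.array(get_obs()["tcp_pos"]); c["world_from_camera"][:3,3]+=np.array([663.1,112.6,99.7])-p
print(onz(c,310,180,13,True))
E
```

```text
[280. 255. 358.] (271, 234, 18, 43)
[ 321.  265. 3568.] (290, 228, 63, 73)
[ 330.  218. 3533.] (283, 170, 89, 107)
t 24.08 tcp [648.  106.4  78.2] x,y,z axes [-0.96  0.28  0.  ] [-0.002 -0.    -1.   ] j [ 0.04  0.56  0.02  1.03 -0.    0.32] open 26.9 gf 24.9 F [ 0.5  0.4 -0.6]
[648. 106.  53.] units [-0.01 -0.02  1.01]
[644.50244056 108.83648621  13.        ]
```

>>> play_rows(targets=[[[0.1,0.07,0.02,0.4,0,0,0],[0.1,0,0,0.4,0,0,0],[0.1,0,0,0.16,0,0,0],[0.1,0,0,0,0,0,0],[0.1,0,0,0.03,0,0,0],[0.1,0,0,0,0,0,0]]])

```text
t: 24.63
tcp_pos: [647.3, 107.6, 54.6]
tool_rot: [0.0, 0.14, 0.99, 0.0]
wrist_force: [0.6, -0.0, 0.5]
opening: 27.0
grasp_force: 24.9
```

>>> play_rows(targets=[[[0.1,0,0,0.04,0,0,0],[0.1,0,0,0.04,0,0,0],[0.1,0,0,0,0,0,0]]])

```text
t: 24.88
tcp_pos: [647.2, 107.6, 52.5]
tool_rot: [0.0, 0.14, 0.99, 0.0]
wrist_force: [-0.3, 0.2, -0.4]
opening: 26.8
grasp_force: 24.9
```

>>> play_rows(targets=[[[0.1,0,0,0.03,0,0,0],[0.1,0,0,0.03,0,0,0],[0.1,0,0,0,0,0,0]]])

```text
t: 25.13
tcp_pos: [647.4, 107.6, 51.6]
tool_rot: [0.0, 0.14, 0.99, 0.0]
wrist_force: [-1.3, -0.9, 5.2]
opening: 27.2
grasp_force: 25.4
```

Contact. I release, rise and check everything.

>>> play_rows(targets=[[[0.3,0,0,0,0,0,0],[0.5,0,0,0,0,0,0],[0.7,0,0,0,0,0,0],[0.7,0,0,0,0,0,0],[0.7,0,0,-0.4,0,0,0],[0.7,0,0,-0.9,0,0,0],[0.7,0,0,-0.9,0,0,0],[0.7,0,0,-0.9,0,0,0],[0.7,0.8,0,-0.9,0,0,0],[0.7,0.8,0,-0.6,0,0,0],[0.7,0.8,0,0,0,0,0],[0.7,0.8,0,0,0,0,0]]])

```text
t: 26.13
tcp_pos: [570.0, 130.0, 167.7]
tool_rot: [0.001, 0.14, 0.99, 0.0]
wrist_force: [-1.0, 0.3, -0.5]
opening: 59.8
grasp_force: 0.0
```

```bash
python3 - <<'E'
from h import *; from bench import capture
s=capture("side")["image"][120:290,200:480]; w=capture("scene")["image"][80:380,160:510]
o=np.zeros((600,760,3),np.uint8); o[:,:410]=cv2.resize(w,(410,600))[:,:410]; o[:212,410:]=cv2.resize(s,(350,212))
wr_=capture("wrist")["image"]; o[220:439,410:]=cv2.resize(wr_,(350,219)); cv2.imwrite('pics/end.png',o[:,:,::-1])
E
```

```text
(no output)
```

View pics/end.png

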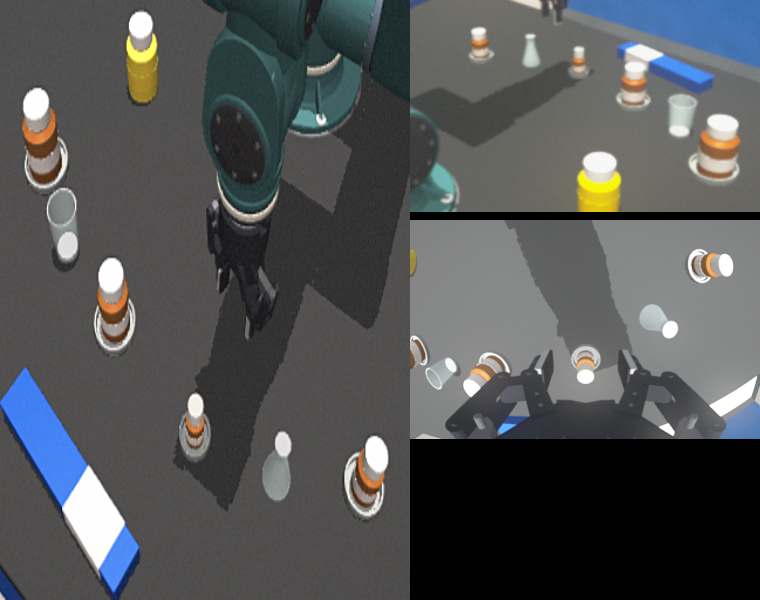

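All four bottles stand upright in their dishes: a (40,140), b (114,305), c (368,475) and d (195,425). The beaker and flask haven't been disturbed, and the gripper is clear.

```bash
python3 -c "
from bench import *
print(finish_job())"
```

```text
the job is handed in; nothing more can be done
None
```

All four bottles stand upright in the dishes of their own size, placed from largest to smallest, with the beaker, flask and yellow look-alike left where they were; the job is handed in after about 26 s of the 112 s allowed.

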